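# Level the dosing stand and keep the spirit level pressed on its shelf

## Robot

A 6-joint arm with a two-finger parallel gripper is mounted at the origin on the work surface. World frame = base frame: x ahead of the robot, y to its left, z up, the work surface at z = 0. Lengths are in mm, angles in degrees, forces in N, time in s.
With the tool pointing down it reaches from about 350 to 850 mm from the base axis. Payload 8.1 kg.
Tool frame: the origin (TCP) lies at the very end of the fingers, on their centre line; the grasp point (between the pads) lies 19 mm behind it; z points along the fingers, y is the line along which they close (so a half turn about z gives the same grasp; the last joint's range is limited). The gripper opens to 85 mm and grips with 20 to 120 N. Pads are 22 mm wide; open, the fingers measure 114 mm over their backs; the gripper's body (76 mm by 85 mm) begins 54 mm behind the grasp point. The pads swing forward as they close: fully open they stand 13 mm farther back than shut.
Start: joints at [71.253, 7.471, 85.268, -0, 87.261, -4.893], TCP at [143.648, 582.555, 231.292] pointing down, gripper open.
Joint ranges: [-169.43, 169.43], [-51.17, 129.36], [1.28, 143.12], [-76.62, 256.62], [0, 156.53], [-152.29, 152.29]. Speed limits (degrees/s): [136.94, 136.94, 159.86, 180, 180, 180].

## Interface

Orientations are given as [roll, pitch, yaw] about the fixed x, y, z axes, in that order (R = Rz(yaw) Ry(pitch) Rx(roll)).
In Python, from bench import sense, eyes, job, models gives the robot as it stands. The module is installed in compiled form; this text tells all that it offers.
- The arm moves only by the tool apply_moves, never from a script. Its argument "rows" is a list of rows, each a list of 6 numbers: the shift along the tool's x, y, z in mm, then the turn, a rotation vector about the tool's x, y, z in rad. In form: [[dx, dy, dz, rx, ry, rz], ...]. A call has exactly 5 rows; each row shifts and turns the commanded pose from where the row before left it, along the tool's axes as they then stand; what a row does not reach is not made up. A row lasts 1/8 s, in which the tool goes at most 62.5 mm and 10.7 degrees, less where a joint would pass 70% of its speed; a pose out of reach is approached as far as the arm can. A call is refused whole if a number of a shift passes 62.5 or a number of a turn 0.188, either way. A call with a gripper value outside its range is refused whole. "fingers" is the finger opening in mm, from 0 to 85.4, set as the call begins (left out, the last holds). The fingers move at their own pace and stop on an object; "grip_force" is the grip in N (left out, the last holds). Time passes only in rows, so rows that do not move let the fingers close, or fill a call up. It gives the time, the measured TCP pose, the force, the opening and the grip force at its end, in the units of the state.
- sense(): the state, without advancing time (a new reading comes with each control period).
- eyes.snapshot(name): name is "side" or "top" or "wrist"; returns (picture, depth): 384x512x3 uint8, red, green, blue; 384x512 float32, mm along the optical axis (not along the pixel's ray), 0 where there is no reading.
- eyes.get_calibration(name): a dict with "intrinsics" (3x3 intrinsics, pixels), "D" ([k1, k2, p1, p2, k3] as OpenCV has them; the pictures are not rectified), "R" (3x3) and "t" (3): a world point X has camera coordinates R X + t; the wrist camera has in their place "mount" (4x4, takes a point from camera to tool coordinates, whose origin is the TCP and whose axes are the flange's). Camera axes: x right, y down, z forward; pixel columns grow to the right and rows downward; lengths in mm; the calibration is good to about 2 mm. A picture is of the moment at which its call begins: read the wrist's pose just before it. get_calibration takes no time and is no camera call.
- job.hand_in(): hands the job in; it is judged then, once.
Trained networks look in the newest picture that a camera, given by its name, has taken for a name from the list of things; names that differ only in an ending like _2 or _b are one class to them, and where a whole thing is asked for, a point or a joint stands for the part that bears it (a point fixed in the world has none). Each returns a list of dicts, best first, with "confidence" (0 to 1); they miss things now and then, are a little off and sometimes report something else, mostly with a low value. They report only what shows in the picture. A call takes as long as a camera call. They do not tell look-alikes from the thing itself.
- models.boxes_of(name, camera): "xyz" ([x, y, z] in mm, in world coordinates, good to about 4 mm: the middle of the surface that is visible of it).
- models.cut_out(name, camera): "pixels" (384x512 bool, what is visible of it).
- models.place_of(name, camera): "xyz" ([x, y, z] in mm, in world coordinates, good to about 4 mm: a listed point, or the origin of a listed thing).
The state is a dict: "time": time; "joint_pos": joint angles; "qd": joint speeds; "joint_efforts": joint torques, N m; "tool_pos": TCP position; "tcp_rot": TCP orientation; "ft_force": force on the tool from outside, world axes, zero at the start; "wrist_torque": the same for the moment, N m; "finger_gap": finger opening in mm; "grip_force": force on a finger pad.
Only numpy, scipy, OpenCV 4.12 (cv2) and the standard library are available. Lean on these libraries where they do the work, as an engineer would, in place of code of your own. Each camera call takes 0.05 s, during which the arm holds its last target. There are 200 camera calls.

## Task

The front of the dosing stand sits too low: stand the spirit level upright on the bare strip of the stand's shelf beside the vial tray, running front to back, and let go of it, then turn the black hand knob of the front levelling foot clockwise (seen from above) until the bubble rests in the middle between the vial's two lines. Then press the level down onto the shelf with about 10 N and finish while still pressing with the bubble in the middle, so that I can tighten the lock nut. Leave the carton, the bottle and the mug where they are.

Things in the scene. Friction and masses are not known exactly. Their poses are not given: they have to be found in the camera images.
- level_center (a point): Spirit level: plain aluminium box-section bar 160 x 22 x 38 mm (length x, width y, height z), about 0.22 kg, black end caps. It starts standing upright on the table. This point is its centre, 19 mm above its underside. Its top has a notch in the middle (52 mm long, 10 mm deep) with the glass vial; the flat tops either side (26 to 80 mm from the middle) can be pressed. Either way round will do.
- bubble (a joint): Place of the bubble along the level's x axis, m: 0 is midway between the vial's two black lines, positive towards the level's +x end, range -0.016 to 0.016. It floats to the higher end, 0.6 mm per mrad of slope, and settles in about 1.5 s. The bubble is 13 mm long, the lines are 17 mm apart inside; seen from above.
- shelf_spot (a point): Middle of the bare strip on the dosing stand's shelf, on its top face, 50 mm above the table when level. x: from the front (knob) to the rear; y: away from the vial tray; z: out of the face. The strip runs 95 mm either way along x, 52 mm to -y (there the tray begins, 40 mm high) and 50 mm to +y (edge). At the start the shelf slopes 10 to 23 mrad down to the front.
- knob_center (a point): Centre of the black ribbed knob on the front levelling foot: round, 44 mm diameter, 22 mm high, axis vertical, centre 77 mm above the table, 16 mm free under it. In shelf_spot's frame it is at x -130, y -80 mm. It turns in place, stiffly (0.1 N m) and stays put. Clockwise from above raises the shelf's front and moves the bubble 3.2 mm per rad frontwards; 2 to 4.2 rad needed, in several grips.
- level: The same spirit level; origin at the centre of its underside, axes as level_center.
- shelf: The stand's aluminium shelf, 190 x 260 mm, hinged on its rear feet, with a foam tray of vials and, rearmost, a syringe post and arm up to 135 mm above it. Origin on its top face, 50 mm behind (+x) and 80 mm to -y of shelf_spot; the post is 77 mm behind and 127 mm to -y of shelf_spot.
- carton: Closed white carton, 110 x 80 x 60 mm, a bystander; origin at the centre of its underside.
- oil_bottle: Amber glass bottle, white cap, 52 mm diameter, 115 mm high, a bystander; origin at the centre of its underside.
- coffee_mug: White mug, 80 mm diameter, 90 mm high, a bystander; origin at the centre of its underside.
There are look-alikes about, which are no part of the job. What is shaped like the level but blue, red or yellow is not meant.

How it is judged (in metres and radians):
On the way, in this order (a step that is already met when the one before it is completed fails the run):
1. the level stands upright on the bare strip of the shelf, front to back, and has been let go (contact force between level and shelf above 1 N and contact force between level and the arm below 0.1 N and contact force between level and the fingers below 0.1 N and x of level_center in the frame of shelf_spot between -0.03 and 0.03 m and y of level_center in the frame of shelf_spot between -0.042 and 0.042 m and z of level_center in the frame of shelf_spot between 0.016 and 0.022 m and angle between the x axis of level_center and the x axis of shelf_spot, either way round below 0.2 rad and angle between level_center's own z axis and vertical below 0.1 rad), for 0.3 s.
2. with the level left standing there, the knob has been turned until the bubble is in the middle and the shelf is level (value of joint bubble between -0.003 and 0.003 m and angle between shelf_spot's own z axis and vertical below 0.007 rad and contact force between level and shelf above 1 N and contact force between level and the fingers below 0.1 N and z of level_center in the frame of shelf_spot between 0.016 and 0.022 m and angle between the x axis of level_center and the x axis of shelf_spot, either way round below 0.2 rad), for 0.3 s.
At the end, for the whole second after the job is handed in: Level upright on the bare strip, within 30 mm (length) and 42 mm (width) of its middle, 0.2 rad of front-to-back; bubble within 3 mm of the middle, shelf within 7 mrad of level; fingers press the level, which bears on the shelf with 6 to 35 N, kept up and still; bystanders within 20 mm (contact force between level and shelf between 6 and 35 N and contact force between level and the fingers above 2 N and value of joint bubble between -0.003 and 0.003 m and angle between shelf_spot's own z axis and vertical below 0.007 rad and x of level_center in the frame of shelf_spot between -0.03 and 0.03 m and y of level_center in the frame of shelf_spot between -0.042 and 0.042 m and z of level_center in the frame of shelf_spot between 0.016 and 0.022 m and angle between the x axis of level_center and the x axis of shelf_spot, either way round below 0.2 rad and linear speed of level below 0.01 m/s and distance of each of carton, oil_bottle, coffee_mug from where it was at the start of the episode below 0.02 m and angle between level_center's own z axis and vertical below 0.1 rad); the arm keeps its last pose, push and grip.
It fails at once if carton, bottle or mug disturbed (distance of any of carton, oil_bottle, coffee_mug from where it was at the start of the episode above 0.03 m).
It also fails if it takes over 72 s, if anything falls off the work surface, if the arm or the gripper's body presses on something with over 40 N, if the wrist force passes 120 N, or if a joint passes its speed limit or range.

## Working session

There is one attempt and no reset: what is moved stays moved. The work goes in short steps, Python scripts to look and compute and a tool call to move; the robot and the scene stay as the last step left them, time stands still between calls to the robot, and variables do not carry over. Pictures are saved under pics/ and viewed, at most 10 in all, crops included, and the job is handed in when it is done.

Besides the shell and the picture viewer there is one more tool, called after ">>>" as name([rows], argument=value, ...), one row to a line, values as JSON. apply_moves: Moves the arm, as the interface text tells. Its arguments: {"type":"object","properties":{"rows":{"type":"array"},"fingers":{"type":"number"},"grip_force":{"type":"number"}},"required":["rows"]}

```bash
mkdir -p pics
cat > h.py <<'E'
import numpy as np,cv2
from bench import sense,eyes,job,models
from scipy.spatial.transform import Rotation as Ro
def snap(n,f=None):
    s=sense(); im,d=eyes.snapshot(n)
    if f: cv2.imwrite('pics/'+f,im[:,:,::-1])
    return s,im,d
def world(n,px,depth,s=None):
    c=eyes.get_calibration(n);px=np.array(px,float).reshape(-1,1,2)
    u=cv2.undistortPoints(px,np.array(c["intrinsics"]),np.array(c["D"])).reshape(-1,2)
    p=np.c_[u,np.ones(len(u))]*np.array(depth).reshape(-1,1)
    if n=='wrist':
        m=np.array(c['mount']);p=p@m[:3,:3].T+m[:3,3]
        return p@Ro.from_euler('xyz',s['tcp_rot'],degrees=True).as_matrix().T+np.array(s['tool_pos'])
    return (p-np.array(c['t']))@np.array(c['R'])
E
python3 - <<'E'
from h import *
s,im,d=snap('top','t0.png'); s2,im2,d2=snap('side','s0.png')
print(s['time'],s['tool_pos'],s['tcp_rot'],s['ft_force'])
for n in ['level_center','shelf_spot','knob_center','shelf','carton','oil_bottle','coffee_mug']:
  for c in ['top','side']:
    print(n,c,[(np.round(r['xyz']),round(r['confidence'],2)) for r in models.place_of(n,c)])
cv2.imwrite('pics/ts0.png',cv2.resize(np.hstack([im,im2])[:,:,::-1],(800,300)))
E
```

```text
0.0 [143.4862795  582.01807294 230.2236212 ] [-1.79892730e+02 -9.38413112e-03  1.66143481e+02] [-0.00246997  0.54387159 -0.69785709]
level_center top [(array([824., -15.,  15.]), 0.8), (array([ 359., -115.,   20.]), 0.77), (array([824., 183.,  23.]), 0.64), (array([ 443., -305.,   -0.]), 0.64), (array([285., 292.,  19.]), 0.62)]
level_center side [(array([287., 292.,  19.]), 0.89), (array([ 363., -111.,   18.]), 0.85), (array([830., -15.,  17.]), 0.81), (array([490., 320.,  15.]), 0.6), (array([820., 184.,  22.]), 0.56)]
shelf_spot top [(array([605., 104.,  50.]), 0.65)]
shelf_spot side [(array([599., 104.,  50.]), 0.83), (array([496., 320.,   1.]), 0.2)]
knob_center top [(array([693., 351.,   0.]), 0.19)]
knob_center side [(array([468.,  39.,  78.]), 0.74)]
shelf top [(array([639.,  18.,  47.]), 0.83)]
shelf side [(array([642.,  19.,  52.]), 0.57)]
carton top [(array([ 441., -309.,   -0.]), 0.72)]
carton side [(array([ 446., -303.,    2.]), 0.94), (array([697., 349.,  -1.]), 0.57)]
oil_bottle top [(array([ 659., -339.,   -3.]), 0.68), (array([695., 349.,   0.]), 0.34)]
oil_bottle side [(array([ 662., -336.,   -2.]), 0.78), (array([602., 101.,  47.]), 0.39)]
coffee_mug top [(array([696., 352.,  -2.]), 0.84), (array([496., 322.,  16.]), 0.4)]
coffee_mug side [(array([695., 348.,  -1.]), 0.89), (array([497., 315.,   3.]), 0.72)]
```

View pics/t0.png

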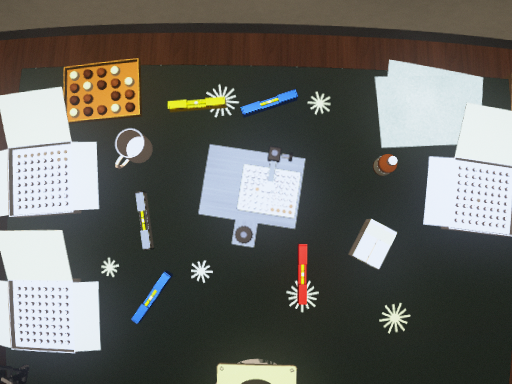

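View pics/s0.png

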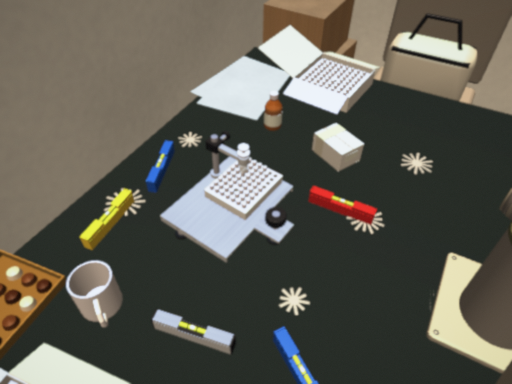

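The top view shows the grey level at about (143,220), the stand at (250,190), its knob at (243,235) and bare strip at (222,180), and the mug at (130,147). The blue, red and yellow bars are the look-alikes. Next I'll measure the poses from depth.

Run:
```python
from h import *
s,im,d=snap('top')
v,u=np.mgrid[:384,:512]
P=world('top',np.c_[u.ravel(),v.ravel()],d.ravel()); D=d.ravel()>0
def rect(m,n):
    r=cv2.minAreaRect(P[m][:,:2].astype(np.float32)); print(n,m.sum(),r,np.median(P[m][:,2]))
    print(np.round(cv2.boxPoints(r)))
U,V=u.ravel(),v.ravel()
rect(D&(U>125)&(U<160)&(V>185)&(V<255)&(P[:,2]>22)&(P[:,2]<60),'level')
rect(D&(U>190)&(U<315)&(V>138)&(V<260)&(P[:,2]>35),'stand')
m=D&(U>228)&(U<258)&(V>222)&(V<250)&(P[:,2]>70)&(P[:,2]<100);rect(m,'knob');print(P[m].mean(0))
m=D&(U>205)&(U<235)&(V>150)&(V<210)&(P[:,2]>30)
m2=m&(im.reshape(-1,3).min(1)>100)
A=np.c_[P[m2][:,:2],np.ones(m2.sum())];print(np.linalg.lstsq(A,P[m2][:,2],rcond=None)[0],P[m2].mean(0))
```

```text
level 563 ((496.53912353515625, 317.1629943847656), (162.79861450195312, 25.1704158782959), 9.51864242553711) 37.12977314980977
[[414. 316.]
 [418. 291.]
 [579. 318.]
 [575. 343.]]
stand 7598 ((553.427734375, 7.800506591796875), (301.265869140625, 270.3780517578125), 82.93449401855469) 52.63175707278265
[[ 401. -125.]
 [ 669. -158.]
 [ 706.  141.]
 [ 438.  174.]]
knob 243 ((467.87066650390625, 41.60234069824219), (44.484683990478516, 43.64045333862305), 18.856163024902344) 88.70402551075719
[[440.  55.]
 [454.  14.]
 [496.  28.]
 [482.  69.]]
[467.0062373   41.47648413  88.62127921]
[ 1.73811233e-02 -4.76411785e-04  3.96612903e+01] [607.51544417 107.69707337  50.16928301]
```

>>> apply_moves([
  [-51,-21.6,0,0,0,0],
  [-51,-21.6,0,0,0,0],
  [-51,-21.6,0,0,0,0],
  [-51,-21.6,0,0,0,0],
  [-51,-21.6,0,0,0,0],
], fingers=60)

```text
time: 1.48
tool_pos: [366.7, 415.5, 231.5]
tcp_rot: [180.0, 0.0, 166.2]
ft_force: [0.7, 0.6, 0.9]
finger_gap: 59.9
grip_force: 0.0
```

>>> apply_moves([
  [-51,-21.6,0,0,0,0],
  [-51,-21.6,0,0,0,0],
  [-51,-21.6,0,0,0,0],
  [0,0,0,0,0,-0.18],
  [0,0,0,0,0,-0.18],
])

```text
time: 2.1
tool_pos: [499.1, 316.2, 231.1]
tcp_rot: [-180.0, -0.0, -173.0]
ft_force: [-0.6, -0.0, -0.2]
finger_gap: 60.2
grip_force: 0.0
```

Run:
```python
from h import *
s,im,d=snap('wrist','w1.png')
print(s['time'],s['tool_pos'],s['tcp_rot'],s['ft_force'],s['finger_gap'],s['joint_pos'])
print(eyes.get_calibration('wrist'))
v,u=np.mgrid[:384,:512];P=world('wrist',np.c_[u.ravel(),v.ravel()],d.ravel(),s)
m=(d.ravel()>0)&(P[:,2]>24)&(P[:,2]<60)&(abs(P[:,0]-496)<100)&(abs(P[:,1]-317)<50)
r=cv2.minAreaRect(P[m][:,:2].astype(np.float32));print(r,np.median(P[m][:,2]),m.sum())
```

```text
2.1 [499.14221977 316.15837823 231.09775802] [-1.79995886e+02 -1.80920540e-02 -1.73003146e+02] [-0.60468676 -0.02697031 -0.19970309] 60.17575553577829 [ 2.73775702e+01  6.08350777e+00  8.67856785e+01  2.44763967e-03
  8.71492058e+01 -6.96194066e+01]
{'intrinsics': array([[289.45317031,   0.        , 258.79545982],
       [  0.        , 289.45317031, 190.33405905],
       [  0.        ,   0.        ,   1.        ]]), 'D': array([0.01889946, 0.        , 0.        , 0.        , 0.        ]), 'mount': array([[ 2.55738128e-05, -9.54960388e-01, -2.96733309e-01,
         7.56798645e+01],
       [ 9.99998856e-01, -4.24268694e-04,  1.45158486e-03,
         4.96241618e-03],
       [-1.51210070e-03, -2.96733007e-01,  9.54959285e-01,
        -1.42570192e+02],
       [ 0.00000000e+00,  0.00000000e+00,  0.00000000e+00,
         1.00000000e+00]])}
((494.7325134277344, 318.58599853515625), (160.43446350097656, 21.954160690307617), 10.083687782287598) 37.61446442089121 2463
```

View pics/w1.png

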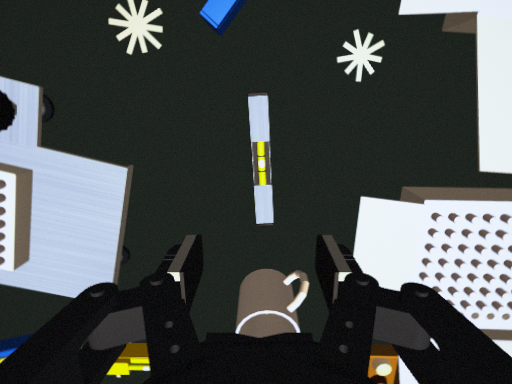

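The wrist view shows the level straight ahead at about (261,160), clear of the mug at (268,300). Going down to grasp it.

>>> apply_moves([
  [0,0,0,0,0,-0.054],
  [3.9,3.1,45,0,0,0],
  [0,0,60,0,0,0],
  [0,0,60,0,0,0],
  [0,0,40,0,0,0],
])

```text
time: 2.78
tool_pos: [492.3, 318.8, 23.1]
tcp_rot: [-179.9, -0.2, -170.3]
ft_force: [0.4, -0.9, 0.2]
finger_gap: 60.1
grip_force: 0.0
```

>>> apply_moves([
  [0,0,17,0,0,0],
  [0,0,0,0,0,0],
  [0,0,0,0,0,0],
  [0,0,0,0,0,0],
  [0,0,0,0,0,0],
])

```text
time: 3.4
tool_pos: [494.9, 320.0, 10.7]
tcp_rot: [180.0, 0.1, -170.1]
ft_force: [-0.1, 0.4, 0.5]
finger_gap: 60.2
grip_force: 0.0
```

>>> apply_moves([
  [0,0,0,0,0,0],
  [0,0,0,0,0,0],
  [0,0,0,0,0,0],
  [0,0,0,0,0,0],
  [0,0,0,0,0,0],
], fingers=10, grip_force=50)

```text
time: 4.03
tool_pos: [494.2, 319.6, 9.6]
tcp_rot: [180.0, 0.0, -170.1]
ft_force: [0.1, -0.8, 5.1]
finger_gap: 21.0
grip_force: 50.2
```

>>> apply_moves([
  [0,0,-30,0,0,0],
  [0,0,-50,0,0,0],
  [0,0,-50,0,0,0],
  [-8,-25,-20,0,0,0],
  [-12,-38,0,0,0,0.05],
])

```text
time: 4.65
tool_pos: [525.6, 261.5, 161.7]
tcp_rot: [179.9, 0.2, -172.9]
ft_force: [0.6, 0.7, -2.9]
finger_gap: 20.7
grip_force: 49.5
```

Run:
```python
from h import *
s=sense();print(s['tool_pos'],s['tcp_rot'],s['finger_gap'])
p=np.array(s['tool_pos']);R=Ro.from_euler('xyz',[180,0,s['tcp_rot'][2]],degrees=True).as_matrix()
print(R.T@(np.array([604.5,106,0])-p))
```

```text
[525.59633467 261.53638651 161.6609409 ] [ 179.9312412     0.21062439 -172.92760662] 20.738678102101595
[ -59.15315915 -164.06785089  161.6609409 ]
```

>>> apply_moves([
  [-15,-41,0,0,0,0],
  [-15,-41,0,0,0,0],
  [-15,-41,0,0,0,0],
  [-14,-41,0,0,0,0],
  [0,0,0,0,0,0.125],
])

```text
time: 5.28
tool_pos: [603.6, 101.9, 158.2]
tcp_rot: [-179.9, -0.1, 179.5]
ft_force: [-0.6, 0.2, -2.0]
finger_gap: 20.9
grip_force: 49.6
```

>>> apply_moves([
  [0,0,0,0,0,0.12],
  [0,0,20,0,0,0],
  [0,0,20,0,0,0],
  [0,0,10,0,0,0],
  [0,0,0,0,0,0],
])

```text
time: 5.9
tool_pos: [601.7, 105.3, 107.2]
tcp_rot: [-180.0, -0.2, 173.0]
ft_force: [0.2, -0.1, -2.7]
finger_gap: 20.9
grip_force: 49.5
```

Run:
```python
from h import *
s,im,d=snap('wrist')
print(s['tool_pos'],s['tcp_rot'],s['ft_force'])
s1,im1,d1=snap('side')
cv2.imwrite('pics/w2.png',cv2.resize(np.hstack([im,im1])[:,:,::-1],(800,300)))
for c in('side','top'):
  if c=='top':snap('top')
  print([(np.round(r['xyz']),r['confidence']) for r in models.place_of('shelf_spot',c)[:1]],[(np.round(r['xyz']),r['confidence']) for r in models.place_of('knob_center',c)[:1]])
```

```text
[601.73253836 105.27659949 107.19711072] [-179.95649353   -0.19067263  173.02366983] [ 0.15945361 -0.07691281 -2.65227522]
[(array([603., 106.,  50.]), 0.65)] [(array([466.,  42.,  76.]), 0.92)]
[(array([601., 104.,  49.]), 0.92)] [(array([462.,  42.,  80.]), 0.52)]
```

View pics/w2.png

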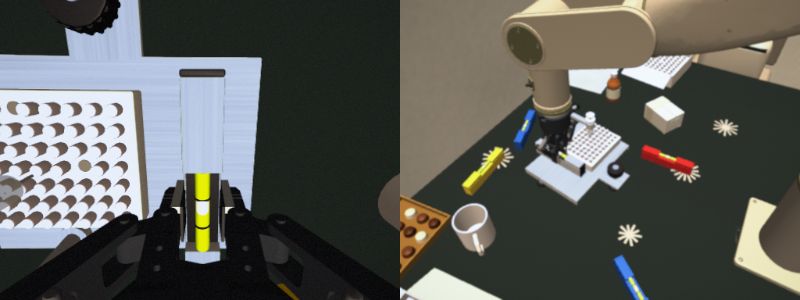

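>>> apply_moves([
  [0,0,15,0,0,0],
  [0,0,15,0,0,0],
  [0,0,10,0,0,0],
  [0,0,4,0,0,0],
  [0,0,0,0,0,0],
])

```text
time: 6.88
tool_pos: [602.8, 105.2, 64.8]
tcp_rot: [-180.0, -0.0, 173.0]
ft_force: [-0.1, 0.5, -1.5]
finger_gap: 20.8
grip_force: 49.6
```

>>> apply_moves([
  [0,0,1,0,0,0],
  [0,0,0.5,0,0,0],
  [0,0,0.5,0,0,0],
  [0,0,0,0,0,0],
  [0,0,0,0,0,0],
])

```text
time: 7.5
tool_pos: [603.1, 105.2, 63.4]
tcp_rot: [180.0, 0.0, 173.0]
ft_force: [0.4, -0.2, -3.1]
finger_gap: 20.9
grip_force: 49.6
```

>>> apply_moves([
  [0,0,1,0,0,0],
  [0,0,0.5,0,0,0],
  [0,0,0.5,0,0,0],
  [0,0,0,0,0,0],
  [0,0,0,0,0,0],
])

```text
time: 8.12
tool_pos: [603.1, 105.2, 61.3]
tcp_rot: [180.0, -0.0, 173.0]
ft_force: [0.1, -0.2, -1.7]
finger_gap: 20.7
grip_force: 49.6
```

>>> apply_moves([
  [0,0,0.5,0,0,0],
  [0,0,0.5,0,0,0],
  [0,0,0,0,0,0],
  [0,0,0,0,0,0],
  [0,0,0,0,0,0],
])

```text
time: 8.75
tool_pos: [603.1, 105.3, 60.3]
tcp_rot: [180.0, -0.0, 173.0]
ft_force: [-0.1, 0.2, -2.7]
finger_gap: 20.8
grip_force: 49.6
```

>>> apply_moves([
  [0,0,0.5,0,0,0],
  [0,0,0.5,0,0,0],
  [0,0,0,0,0,0],
  [0,0,0,0,0,0],
  [0,0,0,0,0,0],
])

```text
time: 9.38
tool_pos: [603.2, 105.3, 59.5]
tcp_rot: [180.0, 0.0, 173.0]
ft_force: [-2.1, 0.2, 1.4]
finger_gap: 20.8
grip_force: 50.0
```

>>> apply_moves([
  [0,0,0,0,0,0],
  [0,0,0,0,0,0],
  [0,0,0,0,0,0],
  [0,0,0,0,0,0],
  [0,0,0,0,0,0],
], fingers=44)

```text
time: 10.0
tool_pos: [603.1, 105.2, 59.3]
tcp_rot: [180.0, 0.0, 173.0]
ft_force: [-0.1, -0.4, 0.1]
finger_gap: 43.9
grip_force: 0.0
```

>>> apply_moves([
  [0,0,-20,0,0,0],
  [0,0,-40,0,0,0],
  [0,0,-40,0,0,0],
  [0,0,-30,0,0,0],
  [0,0,0,0,0,0],
])

```text
time: 10.62
tool_pos: [605.6, 105.5, 194.8]
tcp_rot: [179.9, 0.5, 173.0]
ft_force: [0.1, -0.1, -0.2]
finger_gap: 43.8
grip_force: 0.0
```

Run:
```python
from h import *
s,im,d=snap('wrist','w3.png')
print(s['tool_pos'],s['tcp_rot'],s['ft_force'],s['joint_pos'])
snap('top');print(models.place_of('level_center','top')[:3],models.place_of('knob_center','top')[:1])
v,u=np.mgrid[:384,:512];P=world('wrist',np.c_[u.ravel(),v.ravel()],d.ravel(),s)
m=(d.ravel()>0)&(P[:,2]>75)&(P[:,2]<97)&(abs(P[:,0]-603)<110)&(abs(P[:,1]-105)<35)
print(cv2.minAreaRect(P[m][:,:2].astype(np.float32)),m.sum())
```

```text
[605.55777083 105.49238802 194.79682058] [179.90248952   0.45446399 172.96650521] [ 0.08379195 -0.11589306 -0.15476987] [ 5.10426084e+00  1.03339183e+01  8.59316048e+01 -2.26735136e-04
  8.32696699e+01 -7.78626054e+01]
[{'xyz': [825.9, -15.4, 17.7], 'confidence': 0.78}, {'xyz': [288.0, 291.8, 16.3], 'confidence': 0.77}, {'xyz': [607.4, 106.9, 68.0], 'confidence': 0.71}] [{'xyz': [463.0, 39.9, 80.2], 'confidence': 0.6}]
((603.334228515625, 105.39593505859375), (22.028587341308594, 159.86497497558594), 82.94661712646484) 4172
```

View pics/w3.png

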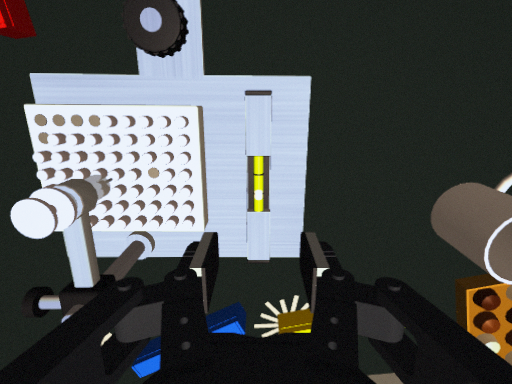

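The level stands on the strip with the vial at (259,183), and the bubble sits rearwards at (259,193). The knob is at (156,25). Next: the bubble offset and the knob centre.

```bash
cat >> h.py <<'E'
def proj(X,s):
    c=eyes.get_calibration('wrist');m=np.array(c['mount'])
    t=(np.atleast_2d(X)-np.array(s['tool_pos']))@Ro.from_euler('xyz',s['tcp_rot'],degrees=True).as_matrix()
    q=(t-m[:3,3])@m[:3,:3]
    return cv2.projectPoints(q,np.zeros(3),np.zeros(3),np.array(c['intrinsics']),np.array(c['D']))[0].reshape(-1,2)
def vial(s,im,f,C=(603.3,105.4,82),yaw=-7.05):
    # rectified patch: rows along level from front(-30) to rear(+30) mm at 0.1mm, cols +-12
    a=np.radians(yaw);ex=np.array([np.cos(a),np.sin(a),0]);ey=np.array([-np.sin(a),np.cos(a),0])
    xs=np.arange(-30,30,.1);ys=np.arange(-12,12,.1)
    X=np.array(C)+xs[None,:,None]*ex+ys[:,None,None]*ey
    uv=proj(X.reshape(-1,3),s).reshape(len(ys),len(xs),2).astype(np.float32)
    p=cv2.remap(im,uv[...,0],uv[...,1],cv2.INTER_LINEAR)
    cv2.imwrite('pics/'+f,p[:,:,::-1]);return p
E
python3 - <<'E'
from h import *
s,im,d=snap('wrist')
p=vial(s,im,'v3.png')
r=p[100:140].astype(float).mean(0)
for i in range(0,600,10): print(round(-30+i*.1,0),np.round(r[i:i+10].mean(0)).astype(int),end=';')
v,u=np.mgrid[:384,:512];P=world('wrist',np.c_[u.ravel(),v.ravel()],d.ravel(),s)
m=(d.ravel()>0)&(P[:,2]>82)&(P[:,2]<97)&(abs(P[:,0]-467)<35)&(abs(P[:,1]-41)<35)
print(cv2.minEnclosingCircle(P[m][:,:2].astype(np.float32)),P[m].mean(0),m.sum(),s['tool_pos'])
E
```

```text
-30.0 [196 211 235];-29.0 [197 212 235];-28.0 [195 211 234];-27.0 [197 212 212];-26.0 [212 222  92];-25.0 [235 242  33];-24.0 [236 243  29];-23.0 [237 244  30];-22.0 [237 244  29];-21.0 [237 244  29];-20.0 [236 243  28];-19.0 [236 243  27];-18.0 [237 244  29];-17.0 [237 244  29];-16.0 [237 244  27];-15.0 [236 243  26];-14.0 [236 243  26];-13.0 [237 243  25];-12.0 [237 243  25];-11.0 [236 243  26];-10.0 [219 227  29];-9.0 [126 129  40];-8.0 [184 192  34];-7.0 [231 239  25];-6.0 [236 243  23];-5.0 [237 243  23];-4.0 [237 244  22];-3.0 [237 244  24];-2.0 [237 243  23];-1.0 [237 244  23];0.0 [237 244  23];1.0 [236 243  21];2.0 [236 243  20];3.0 [237 244  21];4.0 [237 244  23];5.0 [237 243  81];6.0 [237 243 200];7.0 [238 244 244];8.0 [238 244 249];9.0 [238 244 249];10.0 [238 244 249];11.0 [237 244 249];12.0 [238 244 249];13.0 [238 244 249];14.0 [238 244 245];15.0 [237 243 201];16.0 [237 243  75];17.0 [237 243  20];18.0 [237 243  16];19.0 [236 243  16];20.0 [237 243  16];21.0 [237 244  16];22.0 [237 243  16];23.0 [236 243  15];24.0 [236 243  15];25.0 [237 244  16];26.0 [235 242  40];27.0 [220 230 134];28.0 [196 213 226];29.0 [192 208 233];((464.6654968261719, 41.7784423828125), 23.687480926513672) [466.42258445  42.65467365  87.82671663] 3069 [602.27792837 105.1935454  188.12370703]
```

View pics/v3.png

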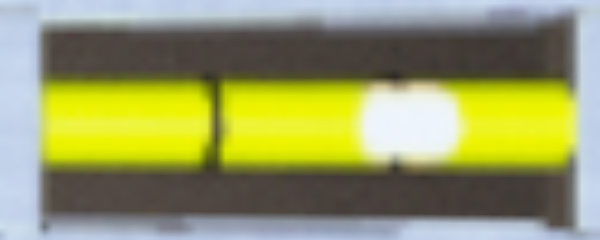

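>>> apply_moves([
  [42.8,-26.4,0,0,0,0],
  [42.8,-26.4,0,0,0,0],
  [42.8,-26.4,0,0,0,0],
  [0,0,0,0,0,-0.183],
  [0,0,0,0,0,-0.183],
], fingers=65)

```text
time: 11.5
tool_pos: [464.7, 42.1, 188.2]
tcp_rot: [180.0, -0.1, -165.8]
ft_force: [0.5, -0.3, -0.2]
finger_gap: 64.9
grip_force: 0.0
```

>>> apply_moves([
  [0,0,0,0,0,-0.183],
  [0,0,0,0,0,-0.183],
  [0,0,15,0,0,0],
  [0,0,15,0,0,0],
  [0,0,0,0,0,0],
])

```text
time: 12.12
tool_pos: [464.1, 42.4, 156.5]
tcp_rot: [179.8, -0.2, -145.2]
ft_force: [0.0, 0.3, 0.7]
finger_gap: 64.6
grip_force: 0.0
```

Run:
```python
from h import *
s,im,d=snap('wrist')
print(s['tool_pos'],s['tcp_rot'],s['ft_force'],s['finger_gap'],s['joint_pos'][5])
v,u=np.mgrid[:384,:512];P=world('wrist',np.c_[u.ravel(),v.ravel()],d.ravel(),s)
m=(d.ravel()>0)&(P[:,2]>83)&(P[:,2]<92)&(abs(P[:,0]-467)<30)&(abs(P[:,1]-41)<30)
print(cv2.minEnclosingCircle(P[m][:,:2].astype(np.float32)),P[m].mean(0),m.sum())
R=Ro.from_euler('xyz',s['tcp_rot'],degrees=True).as_matrix()
print(R.T@(P[m].mean(0)-s['tool_pos']))
```

```text
[464.14293829  42.40370062 156.51391397] [ 179.84237635   -0.22056288 -145.23295745] [0.04376076 0.32409904 0.72371614] 64.63850896569657 -125.85222026573182
((464.3851623535156, 41.52989196777344), 23.396379470825195) [463.39284073  40.64846239  87.96286327] 2504
[ 1.35319528 -1.20275111 68.55371844]
```

>>> apply_moves([
  [1,0,30,0,0,0],
  [0,0,30,0,0,0],
  [0,0,25,0,0,0],
  [0,0,14,0,0,0],
  [0,0,0,0,0,0],
])

```text
time: 12.8
tool_pos: [464.5, 41.8, 59.7]
tcp_rot: [179.9, -0.1, -145.1]
ft_force: [0.5, 0.5, 0.8]
finger_gap: 65.0
grip_force: 0.0
```

>>> apply_moves([
  [0,0,0,0,0,0],
  [0,0,0,0,0,0],
  [0,0,0,0,0,0],
  [0,0,0,0,0,0],
  [0,0,0,0,0,0],
], fingers=30, grip_force=50)

```text
time: 13.42
tool_pos: [465.9, 42.3, 62.0]
tcp_rot: [-180.0, 0.1, -145.1]
ft_force: [-4.0, 2.1, 6.7]
finger_gap: 42.8
grip_force: 50.2
```

>>> apply_moves([
  [0,0,0,0,0,0.16],
  [0,0,0,0,0,0.16],
  [0,0,0,0,0,0.16],
  [0,0,0,0,0,0.16],
  [0,0,0,0,0,0.16],
])

```text
time: 14.05
tool_pos: [466.1, 41.0, 62.0]
tcp_rot: [-179.9, 0.1, 168.8]
ft_force: [-3.4, -4.9, 4.8]
finger_gap: 42.7
grip_force: 50.2
```

Run:
```python
from h import *
s,im,d=snap('side')
print(s['tool_pos'],s['tcp_rot'],s['ft_force'],s['wrist_torque'],s['finger_gap'])
s,im,d=snap('wrist');vial(s,im,'x.png');print(proj(np.array([603.3,105.4,82]),s))
```

```text
[466.1173993   41.03750772  62.01037114] [-1.79941703e+02  1.29894904e-01  1.68767315e+02] [-3.44339648 -4.86460954  4.82276946] [-0.658758    0.46311833  0.12831983] 42.70597420994318
[[411.05346352 445.0267041 ]]
```

>>> apply_moves([
  [0,0,0,0,0,0.16],
  [0,0,0,0,0,0.16],
  [0,0,0,0,0,0.16],
  [0,0,0,0,0,0.16],
  [0,0,0,0,0,0.16],
])

```text
time: 14.78
tool_pos: [465.4, 40.0, 62.0]
tcp_rot: [-179.9, 0.2, 122.9]
ft_force: [-7.8, -10.5, 9.2]
finger_gap: 42.5
grip_force: 50.8
```

>>> apply_moves([
  [0,0,0,0,0,0.16],
  [0,0,0,0,0,0.16],
  [0,0,0,0,0,0.16],
  [0,0,0,0,0,0.16],
  [0,0,0,0,0,0.16],
])

```text
time: 15.4
tool_pos: [464.1, 39.7, 61.9]
tcp_rot: [-179.9, 0.2, 77.1]
ft_force: [-16.6, -11.4, 15.8]
finger_gap: 42.5
grip_force: 51.2
```

>>> apply_moves([
  [0,0,0,0,0,0.16],
  [0,0,0,0,0,0.16],
  [0,0,0,0,0,0.16],
  [0,0,0,0,0,0.16],
  [0,0,0,0,0,0.16],
])

```text
time: 16.02
tool_pos: [463.1, 40.5, 61.9]
tcp_rot: [-180.0, 0.3, 31.3]
ft_force: [-21.5, -7.2, 21.9]
finger_gap: 42.6
grip_force: 51.9
```

>>> apply_moves([
  [0,0,0,0,0,0],
  [0,0,0,0,0,0],
  [0,0,0,0,0,0],
  [0,0,0,0,0,0],
  [0,0,0,0,0,0],
], fingers=65)

```text
time: 16.65
tool_pos: [465.2, 41.9, 60.3]
tcp_rot: [-180.0, -0.0, 31.6]
ft_force: [0.0, 0.9, 0.5]
finger_gap: 64.9
grip_force: 0.0
```

>>> apply_moves([
  [0,0,-30,0,0,0],
  [0,0,-40,0,0,0],
  [0,0,-40,0,0,0],
  [0,0,-20,0,0,0],
  [0,0,0,0,0,0],
])

```text
time: 17.27
tool_pos: [466.5, 41.8, 192.2]
tcp_rot: [179.9, -0.2, 31.6]
ft_force: [-0.1, -0.5, -0.3]
finger_gap: 65.0
grip_force: 0.0
```

>>> apply_moves([
  [37,-4.4,0,0,0,0],
  [37,-4.4,0,0,0,0],
  [37,-4.4,0,0,0,0],
  [0,0,0,0,0,0.168],
  [0,0,0,0,0,0.168],
], fingers=0)

```text
time: 17.9
tool_pos: [551.9, 111.5, 187.6]
tcp_rot: [-180.0, 0.2, 12.0]
ft_force: [0.3, 0.3, 0.9]
finger_gap: 0.3
grip_force: 0.0
```

>>> apply_moves([
  [0,0,0,0,0,0.168],
  [0,0,0,0,0,0.168],
  [0,0,30,0,0,0],
  [0,0,20,0,0,0],
  [0,0,0,0,0,0],
])

```text
time: 18.52
tool_pos: [550.5, 110.9, 136.8]
tcp_rot: [179.9, 0.3, -6.9]
ft_force: [-0.1, -0.2, -0.4]
finger_gap: -0.1
grip_force: 0.0
```

Run:
```python
from h import *
s,im,d=snap('wrist','w4.png')
print(s['tool_pos'],s['tcp_rot'],s['ft_force'],s['finger_gap'])
p=vial(s,im,'v4.png')
cv2.imwrite('pics/c4.png',np.vstack([im[:,:,::-1],cv2.resize(p,(512,205))[:,:,::-1]]))
v,u=np.mgrid[:384,:512];P=world('wrist',np.c_[u.ravel(),v.ravel()],d.ravel(),s)
m=(d.ravel()>0)&(P[:,2]>78)&(P[:,2]<97)&(abs(P[:,0]-603)<110)&(abs(P[:,1]-105)<35)
print(cv2.minAreaRect(P[m][:,:2].astype(np.float32)),np.median(P[m][:,2]),m.sum())
```

```text
[550.49398707 110.86964722 136.829756  ] [179.92060457   0.33776482  -6.93091113] [-0.08153396 -0.20511327 -0.44419076] -0.14402320402809388
((605.0154418945312, 105.53558349609375), (21.99577522277832, 151.74545288085938), 82.98905181884766) 87.66330395649722 7562
```

View pics/c4.png

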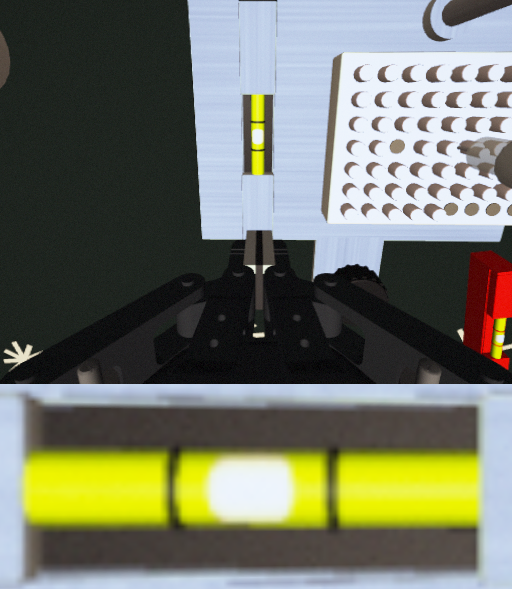

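The bubble is centred between the lines (offset about −0.4 mm). Now I'll press on the front flat.

>>> apply_moves([
  [1,0,20,0,0,0],
  [0,0,15,0,0,0],
  [0,0,6,0,0,0],
  [0,0,2,0,0,0],
  [0,0,0,0,0,0],
])

```text
time: 19.2
tool_pos: [554.0, 111.1, 97.6]
tcp_rot: [-180.0, -0.0, -6.9]
ft_force: [-0.3, -0.7, -0.2]
finger_gap: 0.1
grip_force: 0.0
```

>>> apply_moves([
  [0,0,1,0,0,0],
  [0,0,1,0,0,0],
  [0,0,1,0,0,0],
  [0,0,0,0,0,0],
  [0,0,0,0,0,0],
])

```text
time: 19.82
tool_pos: [553.8, 111.0, 94.3]
tcp_rot: [-180.0, -0.0, -6.9]
ft_force: [-0.1, 0.2, -0.1]
finger_gap: 0.2
grip_force: 0.0
```

>>> apply_moves([
  [0,0,1,0,0,0],
  [0,0,1,0,0,0],
  [0,0,1,0,0,0],
  [0,0,1,0,0,0],
  [0,0,0,0,0,0],
])

```text
time: 20.45
tool_pos: [553.7, 111.0, 90.1]
tcp_rot: [180.0, 0.0, -6.9]
ft_force: [-0.1, -0.1, -0.0]
finger_gap: 0.1
grip_force: 0.0
```

>>> apply_moves([
  [0,0,0.5,0,0,0],
  [0,0,0.5,0,0,0],
  [0,0,0,0,0,0],
  [0,0,0,0,0,0],
  [0,0,0,0,0,0],
])

```text
time: 21.08
tool_pos: [553.8, 111.0, 89.3]
tcp_rot: [180.0, -0.0, -6.9]
ft_force: [0.6, -0.1, -0.6]
finger_gap: 0.1
grip_force: 0.0
```

>>> apply_moves([
  [0,0,0.5,0,0,0],
  [0,0,0.5,0,0,0],
  [0,0,0,0,0,0],
  [0,0,0,0,0,0],
  [0,0,0,0,0,0],
])

```text
time: 21.7
tool_pos: [553.8, 111.1, 88.3]
tcp_rot: [-180.0, -0.0, -6.9]
ft_force: [-0.4, 0.6, 0.2]
finger_gap: -0.2
grip_force: 0.0
```

>>> apply_moves([
  [0,0,0.5,0,0,0],
  [0,0,0,0,0,0],
  [0,0,0,0,0,0],
  [0,0,0,0,0,0],
  [0,0,0,0,0,0],
])

```text
time: 22.32
tool_pos: [553.9, 111.0, 88.1]
tcp_rot: [-180.0, -0.0, -6.9]
ft_force: [-2.1, -0.7, 4.7]
finger_gap: -0.1
grip_force: 2.7
```

>>> apply_moves([
  [0,0,0.3,0,0,0],
  [0,0,0.3,0,0,0],
  [0,0,0,0,0,0],
  [0,0,0,0,0,0],
  [0,0,0,0,0,0],
])

```text
time: 22.95
tool_pos: [553.9, 111.1, 88.1]
tcp_rot: [-180.0, -0.0, -6.9]
ft_force: [-4.3, -0.1, 10.0]
finger_gap: 0.3
grip_force: 5.0
```

>>> apply_moves([
  [0,0,0,0,0,0],
  [0,0,0,0,0,0],
  [0,0,0,0,0,0],
  [0,0,0,0,0,0],
  [0,0,0,0,0,0],
])

```text
time: 23.58
tool_pos: [553.9, 111.1, 88.0]
tcp_rot: [-180.0, -0.0, -6.9]
ft_force: [-5.0, -1.0, 10.0]
finger_gap: -0.1
grip_force: 5.0
```

Run:
```python
from h import *
s,im,d=snap('wrist')
print(s['ft_force'],s['tool_pos'],s['qd'])
p=vial(s,im,'v5.png')
cv2.imwrite('pics/c5.png',np.vstack([im[:,:,::-1],cv2.resize(p,(512,205))[:,:,::-1]]))
```

```text
[-5.00606986 -0.9980449  10.02050331] [553.88566706 111.05123388  88.03123734] [-0.04133131  0.06664552  0.04344101 -0.0565578   0.04826885  0.02493472]
```

View pics/c5.png

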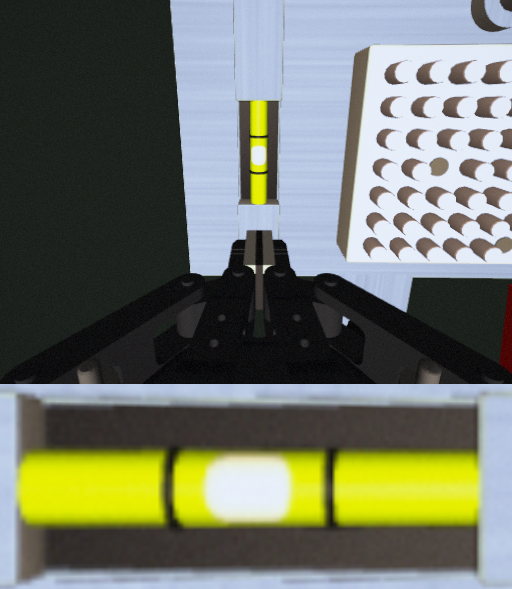

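The bubble sits midway between the lines (248 against 169 and 330 px), and the push is steady at 10 N, so I'm handing in.

```bash
python3 -c "
from bench import job;print(job.hand_in())"
```

```text
the job is handed in; nothing more can be done
None
```

The job is handed in: the spirit level stands front to back on the bare strip, the knob was turned about 3.2 rad clockwise, the bubble rests in the middle, and the arm is holding the level down with about 10 N. The hand-in returned no verdict.

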